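# Close the lint trap with its winged cap nut

### The job

The laundry drain's lint trap has been cleaned: take its winged cap nut, set it squarely on the trap's threaded neck and turn it backward (anticlockwise from above) until you feel the thread start drop (it may drop at once). Then turn it forward (clockwise) until it sits fully down on the gasket of the trap's collar, and let go. Do it gently, without forcing the thread, and leave the other things on the table alone.

Things in the scene. Friction and masses are not known exactly. Their poses are not given: they have to be found in the camera images.
- trap: Lint trap: grey plastic pot screwed to the table on a 100 x 130 x 10 mm foot, a pipe stub each side along its y. Origin: centre of the foot's underside, z up. The pot ends in a round collar 72 mm across with a flat black rubber gasket (gives 3 mm, 6 N/mm), out of which the upright threaded neck stands. Which way round the thread lies is not told by this pose.
- collar (a point): Centre of the collar at the top of its gasket, 50 mm above the table, on the neck axis. Above it: thread 40 mm across, flat top rim 22 mm up, 30 mm core to 28 mm. Right-hand thread, two starts, 20 mm a turn. Each start is a 36 degree gap in the flat rim; at the gap's anticlockwise end a blunt tooth 3 mm above the rim stops a pin, so from the rim only backward turning finds the gap.
- cap: Winged cap nut, black plastic, about 84 to 168 g, standing upright, loose on the table. Origin: centre of its open lower rim, z up. Round skirt 51 mm across (55 at the flared rim), closed top at 38 mm, grip bar above. Bore 43 mm with two 5 mm thick pins inside along x, their undersides 6 mm above the rim, at x + and - 16.5 to 21.5 mm; half a turn looks and fits the same.
- wing (a point): Middle of the cap's grip bar, 50 mm above the cap's lower rim. The bar is 52 mm along the cap's x, 14 mm thick along y, 38 to 62 mm up. Cap rim above the collar: about 16 mm with pins on the neck's flat rim, 19 on a tooth, 6 to 9 dropped into a thread start, 0 when home. Home comes 2.2 to 2.9 rad clockwise of the drop; past about 3.1 the thread squeezes the gasket, flat at 3.7.
- lint_cup: Bystander: open aluminium cup 60 mm across, 60 mm high. Origin: centre of its underside.
- detergent: Bystander: screw-top jar with a white lid, 70 mm across, 80 mm high. Origin: centre of its underside.
- brush: Bystander: hand brush lying on the table, about 190 mm long along its x.
Not all that is in view belongs to the job. What is shaped like the cap but green is not meant.

How it is judged:
By the outcome, as a careful person would: the job done as asked, in the order asked, and still so for the second after the job is handed in, with the robot touching nothing.
It also fails if it takes over 72 s, if anything falls off the work surface, if the arm or the gripper's body presses on something with over 40 N, if the wrist force passes 120 N, or if a joint passes its speed limit or range.

### The arm

A 6-joint arm with a two-finger parallel gripper is mounted at the origin on the work surface. World frame = base frame: x ahead of the robot, y to its left, z up, the work surface at z = 0. Lengths are in m, angles in rad, forces in N, time in s.
With the tool pointing down it reaches from about 0.325 to 0.875 m from the base axis. Payload 4.4 kg.
Tool frame: the origin (TCP) lies at the very end of the fingers, on their centre line; the grasp point (between the pads) lies 19 mm behind it; z points along the fingers, y is the line along which they close (so a half turn about z gives the same grasp; the last joint's range is limited). The gripper opens to 85 mm and grips with 20 to 120 N. Pads are 22 mm wide; open, the fingers measure 114 mm over their backs; the gripper's body (76 mm by 85 mm) begins 54 mm behind the grasp point. The pads swing forward as they close: fully open they stand 13 mm farther back than shut.
Start: joints at [0.955, 0.207, 1.542, -0, 1.393, -0.15], TCP at [0.258, 0.514, 0.231] pointing down, gripper open.
Joint ranges: [-2.73, 2.73], [-0.86, 2.22], [0.23, 2.46], [-1.11, 4.25], [0.08, 2.63], [-2.82, 2.82]. Speed limits (rad/s): [2.79, 2.79, 3.14, 3.14, 3.14, 3.14].

### API

Orientations are given as a unit quaternion [w, x, y, z].
In Python, from cell import bot, imaging gives the robot as it stands.
- The arm moves only by the shell command python3 -m crank 'ROWS'. ROWS is JSON, a list of rows, each a list of 3 entries, a list of its own where there are three numbers: the shift along the world's x, y, z as a fraction of full scale, then the turn, a rotation vector about the world's x, y, z as a fraction of full scale, then the gripper's target within -1 to 1 (shut at 1, half-way at 0, fully open at -1). In form: [[[x, y, z], [rx, ry, rz], jaw], ...]. A call has 1 to 10 rows; each row is the pose to reach, as a shift and turn from the pose commanded when the call began, turning the shorter way round; what a row does not reach only later rows make up. Full scale, the value 1, is 200 mm for a shift and 180 degrees for a turn. A row lasts 1/12 s, in which the tool goes at most 41.7 mm and 7.16 degrees, less where a joint would pass 70% of its speed; a pose out of reach is approached as far as the arm can. A call with a number of a shift or a turn outside -1 to 1 is refused whole. A call with a gripper value outside its range is refused whole. The fingers move at their own pace and stop on an object; the grip force is fixed at half the most. Time passes only in rows, so rows that repeat a pose let the fingers close. It gives the time, the measured TCP pose, the force, the opening and the grip force at its end, in the units of the state.
- bot.observe(): the state, without advancing time (a new reading comes with each control period).
- imaging.camera(name): name is "scene" or "side" or "wrist"; returns a dict with "color" (384x512x3 uint8, blue, green, red), "range_z" (384x512 float32, m along the optical axis (not along the pixel's ray), 0 where there is no reading), "fx", "fy", "cx", "cy" (pixels), "extrinsics" (4x4, takes a point from camera to world coordinates). Camera axes: x right, y down, z forward; pixel columns grow to the right and rows downward; lengths in m; the calibration is good to about 2 mm. The wrist camera is an equidistant fisheye: a pixel r from the principal point sees the ray r / f radians off the axis. A picture is of the moment at which its call begins.
- bot.sign_off(): hands the job in; it is judged then, once.
The state is a dict: "clock": time; "joint_pos": joint angles; "dq": joint speeds; "joint_torque": joint torques, N m; "position": TCP position; "tcp_rot": TCP orientation; "contact_force": force on the tool from outside, world axes, zero at the start; "ft_torque": the same for the moment, N m; "finger_gap": finger opening in m; "finger_force": force on a finger pad.
Only numpy, scipy, OpenCV 4.12 (cv2) and the standard library are available. Lean on these libraries where they do the work, as an engineer would, in place of code of your own. Each camera call takes 0.05 s, during which the arm holds its last target. There are 200 camera calls.

## Working session

There is one attempt and no reset: what is moved stays moved. The work goes in short steps, Python scripts to look and compute and a shell command to move; the robot and the scene stay as the last step left them, time stands still between calls to the robot, and variables do not carry over. Pictures are saved under pics/ and viewed, at most 10 in all, crops included, and the job is handed in when it is done.

```bash
mkdir -p pics
cat > h.py <<'E'
import numpy as np, cv2
from cell import bot, imaging
def grab(n):
    c=imaging.camera(n); np.savez(f'pics/{n}.npz',**{k:np.asarray(v) for k,v in c.items()}); return c
def pts(c):
    h,w=c['range_z'].shape; v,u=np.mgrid[:h,:w]; z=c['range_z']
    P=np.stack([(u-c['cx'])/c['fx']*z,(v-c['cy'])/c['fy']*z,z],-1)
    E=np.asarray(c['extrinsics']); W=P@E[:3,:3].T+E[:3,3]; W[z==0]=np.nan; return W
E
python3 - <<'E'
from h import *
a=grab('scene');b=grab('side')
cv2.imwrite('pics/a.png',a['color']);cv2.imwrite('pics/b.png',b['color'])
for c in(a,b): print(c['fx'],c['cx'],c['cy'],np.round(c['extrinsics'],3).tolist())
print(bot.observe())
E
```

```text
400.1342268439641 254.1977321940415 192.24381811730953 [[0.313, 0.528, -0.789, 1.29], [0.949, -0.154, 0.274, -0.294], [0.023, -0.835, -0.55, 0.587], [0.0, 0.0, 0.0, 1.0]]
406.29499131371284 257.2425102984179 193.66171465135676 [[0.892, -0.318, 0.322, 0.196], [-0.452, -0.65, 0.611, -0.601], [0.015, -0.691, -0.723, 0.758], [0.0, 0.0, 0.0, 1.0]]
{'clock': 0.1, 'joint_pos': array([ 9.54501893e-01,  2.07321407e-01,  1.54283826e+00,  2.72077362e-05,
        1.39348850e+00, -1.50496312e-01]), 'dq': array([ 6.71816881e-05, -1.97367784e-03, -1.42576269e-03, -3.49089344e-04,
        1.71836151e-03,  7.31361391e-04]), 'joint_torque': array([-9.63629209e-04, -3.84094942e+01, -2.92548859e+01, -3.16070982e-04,
        4.90662031e-03, -2.29467764e-05]), 'position': array([0.25785152, 0.51317325, 0.23023658]), 'tcp_rot': array([-3.96870254e-04,  2.30801506e-01,  9.73000313e-01, -9.48132428e-04]), 'contact_force': array([0.54707985, 0.2684046 , 0.96199974]), 'ft_torque': array([ 0.03066631, -0.02336893,  0.02970052]), 'finger_force': 0.0, 'finger_gap': 0.08563780133172867}
```

View pics/a.png

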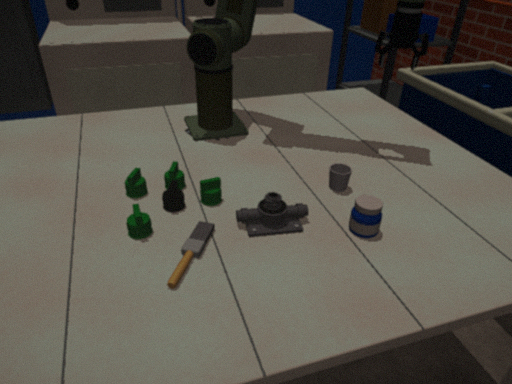

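View pics/b.png

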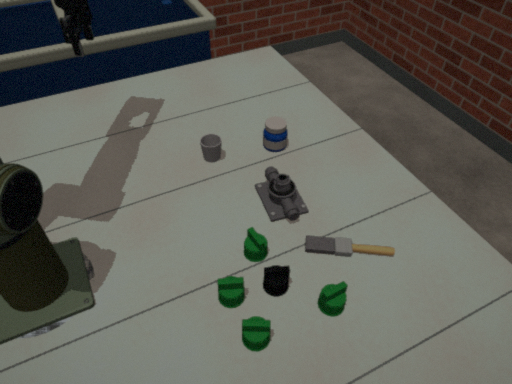

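The scene view has the black cap at (174,198), among four green ones, and the trap neck at (272,200). In the side view the cap is at (276,279) and the neck at (283,182). Next I'll locate them with the depth data.

```bash
cat > m.py <<'E'
from h import *
from scipy import ndimage as nd
for n in('scene','side'):
    c=dict(np.load(f'pics/{n}.npz')); W=pts(c); col=c['color'].astype(int)
    ok=(W[...,2]>.012)&(W[...,2]<.12)&(W[...,0]>.25)&(W[...,0]<.9)&(abs(W[...,1])<.5)
    L,k=nd.label(ok)
    for i in range(1,k+1):
        m=L==i
        if m.sum()<40: continue
        p=W[m]; v,u=np.where(m)
        print(n,i,m.sum(),'uv',u.mean().round(),v.mean().round(),'min',p.min(0).round(3),'max',p.max(0).round(3),'bgr',col[m].mean(0).round())
        t=p[p[:,2]>p[:,2].max()-.014]
        d=t[:,:2]-t[:,:2].mean(0); U,S,V=np.linalg.svd(d,full_matrices=False)
        print('   top',t.mean(0).round(4),'dir',np.degrees(np.arctan2(V[0,1],V[0,0])).round(1),np.ptp(d@V.T,axis=0).round(3))
a=dict(np.load('pics/scene.npz'));b=dict(np.load('pics/side.npz'))
f=lambda c,x,y,w,h:cv2.resize(np.clip(c['color'][y:y+h,x:x+w].astype(float)*2,0,255).astype(np.uint8),(w*4,h*4),interpolation=cv2.INTER_CUBIC)
cv2.imwrite('pics/c.png',np.hstack([f(a,110,150,100,140),f(b,215,160,100,140)]))
E
python3 m.py
```

```text
scene 1 738 uv 174.0 187.0 min [ 0.333 -0.241  0.012] max [ 0.477 -0.17   0.063] bgr [19. 31. 20.]
   top [ 0.4146 -0.2081  0.058 ] dir -11.9 [0.146 0.023]
scene 2 474 uv 340.0 175.0 min [0.455 0.197 0.012] max [0.517 0.257 0.06 ] bgr [47. 49. 54.]
   top [0.4868 0.2272 0.0531] dir -32.2 [0.063 0.057]
scene 3 411 uv 135.0 182.0 min [ 0.338 -0.325  0.012] max [ 0.389 -0.272  0.062] bgr [22. 46. 21.]
   top [ 0.3658 -0.2992  0.0569] dir -31.0 [0.054 0.015]
scene 4 455 uv 211.0 189.0 min [ 0.439 -0.146  0.012] max [ 0.478 -0.094  0.062] bgr [21. 45. 20.]
   top [ 0.4535 -0.1212  0.0569] dir -84.3 [0.052 0.02 ]
scene 5 1313 uv 272.0 211.0 min [ 0.529 -0.087  0.012] max [0.618 0.082 0.08 ] bgr [33. 35. 37.]
   top [ 0.5853 -0.0036  0.0731] dir -115.1 [0.038 0.036]
scene 6 1087 uv 366.0 215.0 min [0.641 0.16  0.012] max [0.707 0.226 0.082] bgr [61. 57. 59.]
   top [0.6753 0.1923 0.0773] dir -30.0 [0.062 0.06 ]
scene 7 518 uv 138.0 222.0 min [ 0.504 -0.331  0.012] max [ 0.559 -0.278  0.064] bgr [22. 51. 20.]
   top [ 0.5365 -0.3045  0.0595] dir 3.1 [0.053 0.014]
scene 8 891 uv 192.0 249.0 m
[... 809 characters left out ...]
 bgr [78. 91. 98.]
   top [ 0.6246 -0.2029  0.0174] dir -33.2 [0.198 0.044]
side 23 625 uv 276.0 278.0 min [ 0.42  -0.243  0.012] max [ 0.472 -0.19   0.065] bgr [14. 14. 14.]
   top [ 0.4452 -0.2179  0.0597] dir -22.7 [0.051 0.017]
side 24 654 uv 231.0 289.0 min [ 0.325 -0.225  0.012] max [ 0.377 -0.173  0.065] bgr [29. 69. 20.]
   top [ 0.3509 -0.2006  0.0599] dir 158.6 [0.05  0.016]
side 25 702 uv 333.0 297.0 min [ 0.5   -0.333  0.012] max [ 0.553 -0.281  0.065] bgr [31. 71. 22.]
   top [ 0.5246 -0.3074  0.0601] dir -177.9 [0.052 0.015]
side 26 768 uv 256.0 331.0 min [ 0.331 -0.327  0.012] max [ 0.382 -0.275  0.066] bgr [31. 72. 22.]
   top [ 0.3565 -0.3017  0.0607] dir -29.2 [0.052 0.015]
```

View pics/c.png

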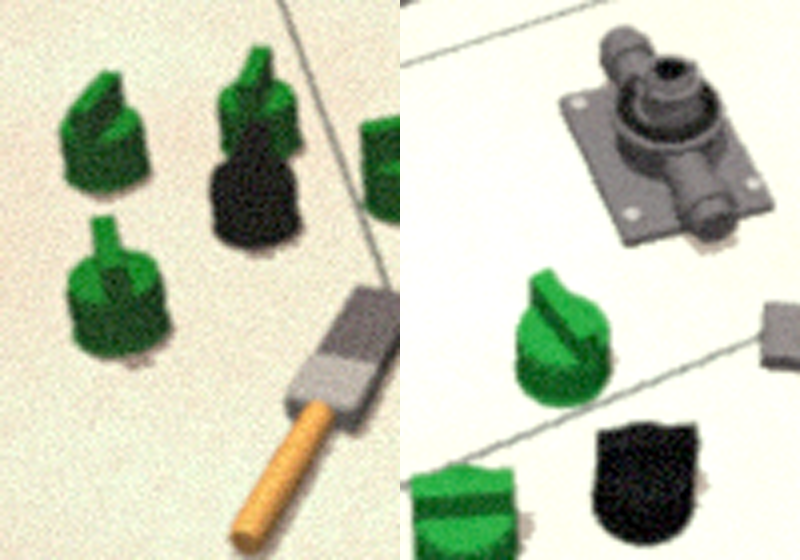

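The bar of the black cap lies at about -23° and its centre is near (0.447,-0.216). The neck is near (0.58,-0.005). I'll move over the trap and look down with the wrist camera to find the thread gaps.

```bash
python3 -m crank '[[[0.62,-1,0],[0,0,0],0],[[0.62,-1,0],[0,0,0],0],[[0.62,-1,0],[0,0,0],0],[[0.62,-1,0],[0,0,0],0],[[0.62,-1,0],[0,0,0],0],[[0.62,-1,0],[0,0,0],0]]' | cut -c1-600
python3 -m crank '[[[0.62,-1,0],[0,0,0],0],[[0.62,-1,0],[0,0,0],0],[[0.62,-1,0],[0,0,0],0],[[0.62,-1,0],[0,0,0],0],[[0.62,-1,0],[0,0,0],0],[[0.62,-1,0],[0,0,0],0]]' >/dev/null
python3 -m crank '[[[0.18,-0.5,-0.1],[0,0,0],0],[[0.18,-0.5,-0.1],[0,0,0],0],[[0.18,-0.5,-0.1],[0,0,0],0],[[0.18,-0.5,-0.1],[0,0,0],0],[[0.18,-0.5,-0.1],[0,0,0],0]]'
python3 - <<'E'
from h import *
c=grab('wrist');print(c['fx'],c['cx'],c['cy'],np.round(c['extrinsics'],3).tolist()); cv2.imwrite('pics/w1.png',np.clip(c['color'].astype(float)*1.8,0,255).astype(np.uint8))
print(bot.observe()['tcp_rot'])
E
```

```text
clock: 0.6
position: [0.3833, 0.3106, 0.2308]
tcp_rot: [0.0, 0.232, 0.973, -0.001]
contact_force: [-0.2, -0.1, -0.3]
finger_gap: 0.043
finger_force: 0.0
clock: 1.52
position: [0.5419, 0.0126, 0.2102]
tcp_rot: [-0.001, 0.232, 0.973, 0.0]
contact_force: [-1.3, 0.5, -0.3]
finger_gap: 0.0426
finger_force: 0.0
297.3186396354542 258.27807315459074 193.64903903796161 [[0.45, 0.86, 0.238, 0.481], [0.893, -0.434, -0.121, 0.044], [-0.0, 0.267, -0.964, 0.352], [0.0, 0.0, 0.0, 1.0]]
[-8.94977924e-04  2.31409925e-01  9.72855893e-01  2.38390995e-04]
```

View pics/w1.png

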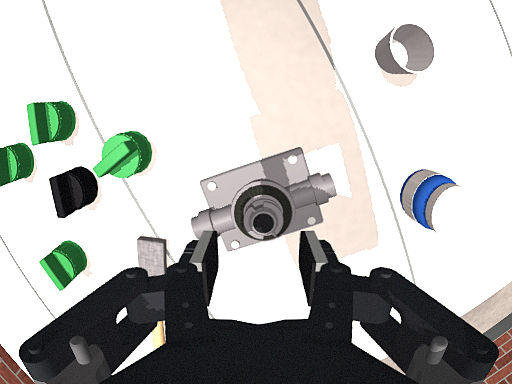

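The neck shows at (263,215) in the wrist view and the black cap at (75,190). I'll put the camera nearly over the neck, closer, to read the gaps.

```bash
python3 -m crank '[[[0.45,-0.22,-0.35],[0,0,0],0],[[0.45,-0.22,-0.35],[0,0,0],0],[[0.45,-0.22,-0.35],[0,0,0],0],[[0.45,-0.22,-0.35],[0,0,0],0],[[0.45,-0.22,-0.35],[0,0,0],0],[[0.45,-0.22,-0.35],[0,0,0],0]]'
cat >> h.py <<'E'
def fpts(c):
    h,w=c['range_z'].shape; v,u=np.mgrid[:h,:w]; z=c['range_z']
    x=(u-c['cx'])/c['fx'];y=(v-c['cy'])/c['fy'];t=np.hypot(x,y)+1e-9
    k=np.tan(t)/t; P=np.stack([x*k*z,y*k*z,z],-1)
    E=np.asarray(c['extrinsics']); W=P@E[:3,:3].T+E[:3,3]; W[(z==0)|(t>1.2)]=np.nan; return W
E
python3 - <<'E'
from h import *
c=grab('wrist');W=fpts(c); Z=W[...,2]
col=np.clip(c['color'].astype(float)*1.8,0,255).astype(np.uint8)
m=(Z>.072)&(Z<.084)&(np.hypot(W[...,0]-.578,W[...,1]+.005)<.035)
v,u=np.where(m); print(m.sum(),u.mean(),v.mean(),np.nanmedian(Z[m]))
p=W[m][:,:2]; A=np.c_[2*p,np.ones(len(p))]
core=(Z>.0755)&m
print('mean',p.mean(0),'ext',p.min(0),p.max(0))
cu,cv=int(u.mean()),int(v.mean()); r=32
a=cv2.resize(col[cv-r:cv+r,cu-r:cu+r],(400,400),interpolation=cv2.INTER_CUBIC)
d=cv2.applyColorMap(np.clip((Z[cv-r:cv+r,cu-r:cu+r]-.045)/.04*255,0,255).astype(np.uint8),2)
cv2.imwrite('pics/w2.png',np.hstack([a,cv2.resize(d,(400,400),interpolation=0)])); print(cu,cv,bot.observe()['position'])
E
```

```text
clock: 2.07
position: [0.6318, -0.0286, 0.1414]
tcp_rot: [-0.0, 0.23, 0.973, 0.0]
contact_force: [0.6, -1.1, 0.0]
finger_gap: 0.0428
finger_force: 0.0
1568 259.25191326530614 123.94579081632654 0.07684868231462252
mean [ 0.57750801 -0.0007257 ] ext [ 0.55778458 -0.01998121] [0.59754439 0.01895661]
259 123 [ 0.63224793 -0.02872631  0.14287667]<stdin>:11: RuntimeWarning: invalid value encountered in cast
```

View pics/w2.png

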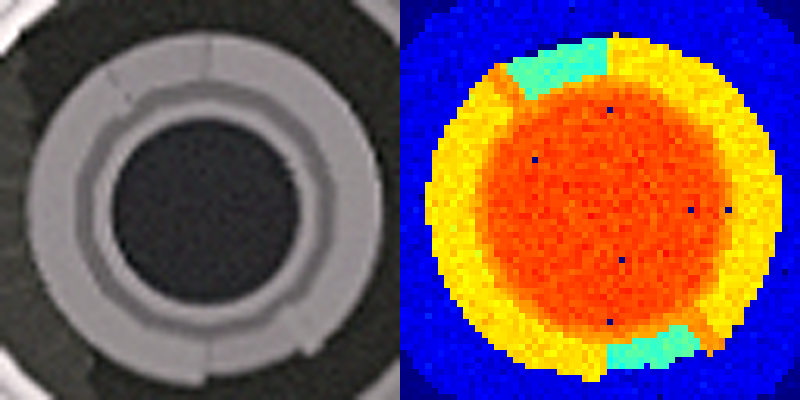

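The depth crop shows the two gaps clearly (cyan, at the top about (560,70) and the bottom about (655,345)), each with its tooth in orange. I'll convert these to world angles and locate the cap from here too.

Run:
```python
from h import *
c=dict(np.load('pics/wrist.npz'));W=fpts(c);Z=W[...,2]
cen=np.array([.5777,-.0006]); d=W[...,:2]-cen; r=np.hypot(d[...,0],d[...,1]); a=np.degrees(np.arctan2(d[...,1],d[...,0]))
for b in range(-180,180,6):
    m=(r>.0163)&(r<.0192)&(a>=b)&(a<b+6)
    print(b+3,m.sum(),(1e3*np.nanmedian(Z[m])).round(1) if m.any() else '',end=' | ')
m=(Z>.0655)&(r<.03); p=W[m][:,:2]; print('\nneck ext',p.min(0),p.max(0),(p.min(0)+p.max(0))/2)
g=(Z>.046)&(Z<.053)&(r<.045);p=W[g][:,:2];print('collar ext',p.min(0),p.max(0),(p.min(0)+p.max(0))/2)
# cap
k=(Z>.02)&(Z<.07)&(np.hypot(W[...,0]-.447,W[...,1]+.216)<.04)&(c['color'].sum(-1)<110); print('cap px',k.sum())
if k.sum()>20:
  t=W[k&(Z>.055)]; print(t.mean(0), t.min(0),t.max(0))
```

```text
-177 11 63.4 | -171 11 71.7 | -165 11 74.4 | -159 9 71.2 | -153 11 71.3 | -147 10 71.5 | -141 11 70.8 | -135 10 71.4 | -129 11 71.1 | -123 11 71.0 | -117 11 71.2 | -111 9 71.3 | -105 10 71.0 | -99 11 70.8 | -93 10 71.2 | -87 9 70.9 | -81 11 71.2 | -75 10 71.3 | -69 11 70.9 | -63 10 71.5 | -57 10 71.6 | -51 10 71.4 | -45 11 71.6 | -39 11 71.3 | -33 10 71.1 | -27 9 70.4 | -21 8 62.8 | -15 10 62.6 | -9 9 62.6 | -3 10 62.9 | 3 10 63.4 | 9 9 73.8 | 15 10 72.5 | 21 11 71.3 | 27 10 71.4 | 33 11 71.2 | 39 11 71.3 | 45 10 71.3 | 51 11 71.4 | 57 11 71.3 | 63 12 71.5 | 69 8 71.4 | 75 12 71.0 | 81 10 71.3 | 87 11 71.9 | 93 10 71.2 | 99 12 70.9 | 105 11 70.8 | 111 9 71.4 | 117 11 71.1 | 123 10 71.0 | 129 11 71.2 | 135 12 71.5 | 141 11 71.3 | 147 8 71.1 | 153 11 69.7 | 159 11 62.3 | 165 9 62.5 | 171 11 62.9 | 177 9 63.2 | 
neck ext [ 0.55778458 -0.02076405] [0.59754439 0.01932147] [ 0.57766449 -0.00072129]
collar ext [ 0.5435     -0.03340103] [0.61211841 0.03350486] [5.77809209e-01 5.19114607e-05]
cap px 2023
[ 0.44865932 -0.21209147  0.06032436] [ 0.42214871 -0.22940792  0.05500177] [ 0.4732009  -0.19878253  0.06363747]
```

The gaps span about -27° to +8°, and the opposite half turn, with the teeth just anticlockwise of them. The neck centre is (0.5777,-0.0005). A pin drops with the bar near -10°, so I'll land at about -43°. Next I'll look closely at the cap.

```bash
python3 -m crank '[[[-0.61,-1,0],[0,0,0],0],[[-0.61,-1,0],[0,0,0],0],[[-0.61,-1,0],[0,0,0],0],[[-0.61,-1,0],[0,0,0],0],[[-0.61,-1,0],[0,0,0],0],[[-0.61,-1,0],[0,0,0],0],[[-0.61,-1,0],[0,0,0],0],[[-0.61,-1,0],[0,0,0],0]]'
cat > capm.py <<'E'
from h import *
c=grab('wrist');W=fpts(c);Z=W[...,2]
k=(Z>.01)&(np.hypot(W[...,0]-.448,W[...,1]+.214)<.045)&(c['color'].sum(-1)<150)&(Z<.07)
t=W[k&(Z>.0585)]; print(len(t),np.median(t[:,2]))
(cx,cy),(w,h),ang=cv2.minAreaRect((t[:,:2]*1e4).astype(np.float32)); print('bar',cx/1e4,cy/1e4,w/1e4,h/1e4,ang)
s=W[k&(Z>.034)&(Z<.041)]; print(len(s),'shoulder')
e,r=cv2.minEnclosingCircle((s[:,:2]*1e4).astype(np.float32)); print('skirt',np.array(e)/1e4,r/1e4)
print(bot.observe()['position'])
E
python3 capm.py
```

```text
clock: 2.78
position: [0.5103, -0.2308, 0.1442]
tcp_rot: [0.002, 0.232, 0.973, -0.001]
contact_force: [0.5, 0.9, 0.7]
finger_gap: 0.0423
finger_force: 0.0
1048 0.061442325606037435
bar 0.446510498046875 -0.2146531494140625 0.014211697387695312 0.051023760986328125 68.2080307006836
1297 shoulder
skirt [ 0.44676416 -0.21416228] 0.025379426574707032
[ 0.51084202 -0.22987063  0.1437533 ]
```

```bash
python3 -m crank '[[[-0.32,0.078,0],[0,0,0.028],0],[[-0.32,0.078,0],[0,0,0.028],0],[[-0.32,0.078,-0.27],[0,0,0.028],0],[[-0.32,0.078,-0.27],[0,0,0.028],0],[[-0.32,0.078,-0.27],[0,0,0.028],0],[[-0.32,0.078,-0.27],[0,0,0.028],0],[[-0.32,0.078,-0.27],[0,0,0.028],0],[[-0.32,0.078,-0.27],[0,0,0.028],0]]'; python3 -c "
from h import *
o=bot.observe();print(o['position'],o['tcp_rot'],o['joint_pos'])"
```

```text
clock: 3.5
position: [0.4482, -0.2151, 0.0891]
tcp_rot: [0.002, 0.187, 0.982, -0.001]
contact_force: [1.0, 0.4, -0.1]
finger_gap: 0.043
finger_force: 0.0
[ 0.44819499 -0.21506989  0.08913268] [ 1.80962642e-03  1.87138688e-01  9.82331533e-01 -7.71676290e-04] [-6.21759433e-01  2.11065789e-01  1.86067407e+00  1.36777817e-04
  1.06592004e+00 -1.81612382e+00]
```

```bash
python3 -m crank '[[[-0.004,0.002,-0.12],[0,0,0],0],[[-0.004,0.002,-0.18],[0,0,0],0],[[-0.004,0.002,-0.22],[0,0,0],0],[[-0.004,0.002,-0.235],[0,0,0],0],[[-0.004,0.002,-0.235],[0,0,0],0],[[-0.004,0.002,-0.235],[0,0,0],0],[[-0.004,0.002,-0.235],[0,0,0],0]]'
```

```text
clock: 4.08
position: [0.4464, -0.2149, 0.0413]
tcp_rot: [0.001, 0.188, 0.982, -0.0]
contact_force: [-0.1, -0.2, 0.1]
finger_gap: 0.0426
finger_force: 0.0
```

```bash
python3 -m crank '[[[0,0,0.006],[0,0,0],0.3],[[0,0,0.006],[0,0,0],0.5],[[0,0,0.006],[0,0,0],0.7],[[0,0,0.006],[0,0,0],1],[[0,0,0.006],[0,0,0],1],[[0,0,0.006],[0,0,0],1],[[0,0,0.006],[0,0,0],1],[[0,0,0.006],[0,0,0],1]]'
```

```text
clock: 4.75
position: [0.446, -0.2147, 0.0423]
tcp_rot: [0.001, 0.188, 0.982, -0.0]
contact_force: [-1.3, 0.9, 6.1]
finger_gap: 0.0126
finger_force: 60.4
```

```bash
python3 -m crank '[[[0,0,0.05],[0,0,0],1],[[0,0,0.2],[0,0,0],1],[[0,0,0.4],[0,0,0],1],[[0,0,0.6],[0,0,0],1],[[0,0,0.6],[0,0,0],1],[[0,0,0.6],[0,0,0],1]]'
python3 -m crank '[[[0.2,0.3,0],[0,0,0],1],[[0.3,0.5,0],[0,0,0],1],[[0.4,0.7,0],[0,0,0],1],[[0.5,0.8,0],[0,0,-0.04],1],[[0.6,0.9,0],[0,0,-0.08],1],[[0.655,1,0],[0,0,-0.12],1],[[0.655,1,0],[0,0,-0.12],1],[[0.655,1,0],[0,0,-0.12],1],[[0.655,1,0],[0,0,-0.12],1],[[0.655,1,0],[0,0,-0.12],1]]'
python3 - <<'E'
from h import *
for n in('scene','side','wrist'): grab(n)
o=bot.observe();print(o['position'],o['tcp_rot'],o['contact_force'])
E
```

```text
clock: 5.25
position: [0.4473, -0.2156, 0.1648]
tcp_rot: [0.003, 0.188, 0.982, -0.001]
contact_force: [-1.2, -0.0, -1.1]
finger_gap: 0.0126
finger_force: 59.6
clock: 6.08
position: [0.5749, -0.0148, 0.1599]
tcp_rot: [-0.002, 0.369, 0.93, -0.001]
contact_force: [-0.7, 0.1, -0.9]
finger_gap: 0.0125
finger_force: 59.7
[ 0.57569865 -0.01529313  0.16105469] [-4.99848338e-04  3.69213577e-01  9.29344427e-01 -1.44622257e-04] [ 0.31454861 -0.86037699 -1.46652805]
```

```bash
python3 -m crank '[[[0.01,0.073,-0.07],[0,0,0],1],[[0.01,0.073,-0.07],[0,0,0],1],[[0.01,0.073,-0.07],[0,0,0],1],[[0.01,0.073,-0.07],[0,0,0],1]]'
cat > al.py <<'E'
from h import *
ims=[]
for n in('scene','side'):
    c=grab(n); W=pts(c); E=np.asarray(c['extrinsics'])
    def px(P):
        q=E[:3,:3].T@(np.array(P)-E[:3,3]); return q[0]/q[2]*c['fx']+c['cx'],q[1]/q[2]*c['fy']+c['cy']
    u,v=map(int,px([.5777,-.0005,.09])); s=36
    a=np.clip(c['color'][v-s:v+s,u-s:u+s].astype(float)*2.2,0,255).astype(np.uint8)
    ims.append(cv2.resize(a,(400,400),interpolation=cv2.INTER_CUBIC)); print(n,u,v)
    near=np.hypot(W[...,0]-.5777,W[...,1])<.045
    for lab,lo,hi in(('skirt',.106,.134),('thread',.055,.070),('gasket',.0455,.0535)):
        p=W[near&(W[...,2]>lo)&(W[...,2]<hi)]
        if lab!='gasket': p=p[np.hypot(p[:,0]-.5777,p[:,1])<.032]
        A=np.c_[2*p[:,:2],np.ones(len(p))]; x=np.linalg.lstsq(A,(p[:,:2]**2).sum(1),rcond=None)[0]
        print(lab,len(p),'fit',x[:2].round(4),np.sqrt(x[2]+x[:2]@x[:2]).round(4))
cv2.imwrite('pics/al.png',np.hstack(ims)); print(bot.observe()['position'],bot.observe()['contact_force'])
E
python3 al.py
```

```text
clock: 6.57
position: [0.5783, -0.0004, 0.1477]
tcp_rot: [0.0, 0.369, 0.93, -0.0]
contact_force: [-0.5, 0.5, -1.5]
finger_gap: 0.0129
finger_force: 59.6
scene 273 189
skirt 262 fit [ 0.5809 -0.0011] 0.0258
thread 91 fit [ 0.5813 -0.0015] 0.0173
gasket 193 fit [ 0.582  -0.0016] 0.0259
side 282 172
skirt 216 fit [ 0.5793 -0.0024] 0.0259
thread 70 fit [ 0.5775 -0.0032] 0.0181
gasket 215 fit [ 0.577  -0.0043] 0.027
[ 5.78804039e-01 -3.84869145e-04  1.48173251e-01] [ 0.39496408 -0.44006616 -1.84895329]
```

View pics/al.png

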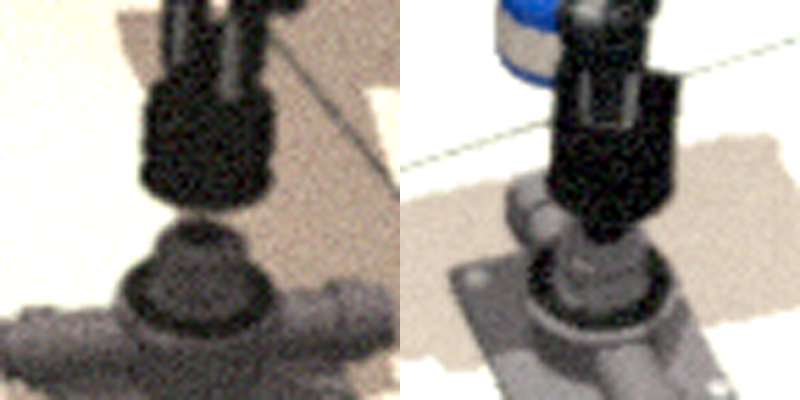

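The cap hangs upright above the neck. Relative fits put it about 0.7 mm too far in +x and 0.5 mm in +y. I'll correct that and lower it to just above rim contact.

```bash
python3 -m crank '[[[-0.004,-0.0025,-0.06],[0,0,0],1],[[-0.004,-0.0025,-0.12],[0,0,0],1],[[-0.004,-0.0025,-0.15],[0,0,0],1],[[-0.004,-0.0025,-0.165],[0,0,0],1],[[-0.004,-0.0025,-0.175],[0,0,0],1],[[-0.004,-0.0025,-0.175],[0,0,0],1],[[-0.004,-0.0025,-0.175],[0,0,0],1]]'
```

```text
clock: 7.25
position: [0.5778, -0.0002, 0.1125]
tcp_rot: [0.0, 0.368, 0.93, -0.0]
contact_force: [0.8, 0.0, -2.0]
finger_gap: 0.0126
finger_force: 59.7
```

Nothing touches yet. I'll lower it slowly to the rim.

```bash
python3 -m crank '[[[0,0,-0.006],[0,0,0],1],[[0,0,-0.012],[0,0,0],1],[[0,0,-0.015],[0,0,0],1],[[0,0,-0.015],[0,0,0],1],[[0,0,-0.015],[0,0,0],1]]'; python3 -m crank '[[[0,0,-0.003],[0,0,0],1],[[0,0,-0.006],[0,0,0],1],[[0,0,-0.006],[0,0,0],1],[[0,0,-0.006],[0,0,0],1]]'
```

```text
clock: 7.67
position: [0.5777, -0.0001, 0.1096]
tcp_rot: [0.0, 0.368, 0.93, 0.0]
contact_force: [-0.4, -0.2, -2.4]
finger_gap: 0.0127
finger_force: 59.7
clock: 8.0
position: [0.5776, -0.0001, 0.1082]
tcp_rot: [-0.0, 0.369, 0.93, -0.0]
contact_force: [0.1, -0.1, -1.4]
finger_gap: 0.0127
finger_force: 59.7
```

```bash
for i in 1 2; do python3 -m crank '[[[0,0,-0.002],[0,0,0],1],[[0,0,-0.004],[0,0,0],1],[[0,0,-0.004],[0,0,0],1],[[0,0,-0.004],[0,0,0],1]]'; done
```

```text
clock: 8.33
position: [0.5779, -0.0002, 0.1078]
tcp_rot: [0.0, 0.369, 0.93, 0.0]
contact_force: [-0.2, -0.0, -1.0]
finger_gap: 0.0127
finger_force: 60.0
clock: 8.67
position: [0.578, -0.0002, 0.1076]
tcp_rot: [0.0, 0.368, 0.93, 0.0]
contact_force: [-1.3, -0.6, 5.7]
finger_gap: 0.0128
finger_force: 60.7
```

Contact with the rim is at about 7 N. Now I'll turn it backward 33° gently, towards the gap.

```bash
python3 -m crank '[[[0,0,0],[0,0,0.025],1],[[0,0,0],[0,0,0.05],1],[[0,0,0],[0,0,0.075],1],[[0,0,0],[0,0,0.1],1],[[0,0,0],[0,0,0.12],1],[[0,0,0],[0,0,0.12],1]]';  python3 -m crank '[[[0,0,0],[0,0,0.02],1],[[0,0,0],[0,0,0.04],1],[[0,0,0],[0,0,0.06],1],[[0,0,0],[0,0,0.065],1],[[0,0,0],[0,0,0.065],1],[[0,0,0],[0,0,0.065],1]]'
```

```text
clock: 9.17
position: [0.5775, -0.0004, 0.1064]
tcp_rot: [-0.0, 0.187, 0.982, -0.0]
contact_force: [-1.2, -1.3, -0.9]
finger_gap: 0.0128
finger_force: 59.9
clock: 9.67
position: [0.5774, -0.0001, 0.1062]
tcp_rot: [-0.0, 0.088, 0.996, 0.0]
contact_force: [0.9, -0.1, -1.7]
finger_gap: 0.0127
finger_force: 59.7
```

The force vanished and the cap began to sink, so the gap is under the pins. I'll lower it to follow the drop.

```bash
python3 -m crank '[[[0,0,-0.005],[0,0,0],1],[[0,0,-0.01],[0,0,0],1],[[0,0,-0.015],[0,0,0],1],[[0,0,-0.015],[0,0,0],1],[[0,0,-0.015],[0,0,0],1]]'; python3 -m crank '[[[0,0,-0.004],[0,0,0],1],[[0,0,-0.008],[0,0,0],1],[[0,0,-0.01],[0,0,0],1],[[0,0,-0.01],[0,0,0],1],[[0,0,-0.01],[0,0,0],1]]'
```

```text
clock: 10.08
position: [0.5776, -0.0001, 0.1035]
tcp_rot: [-0.0, 0.087, 0.996, 0.0]
contact_force: [-0.2, -0.0, -1.1]
finger_gap: 0.0128
finger_force: 59.7
clock: 10.5
position: [0.5776, -0.0001, 0.1016]
tcp_rot: [-0.0, 0.087, 0.996, -0.0]
contact_force: [-1.2, 0.3, -1.3]
finger_gap: 0.013
finger_force: 59.7
```

```bash
for i in 1 2 3; do python3 -m crank '[[[0,0,-0.003],[0,0,0],1],[[0,0,-0.005],[0,0,0],1],[[0,0,-0.005],[0,0,0],1],[[0,0,-0.005],[0,0,0],1]]'| egrep 'pos|contact'; done
```

```text
position: [0.5776, -0.0002, 0.1006]
contact_force: [0.1, -0.7, -2.1]
position: [0.5776, -0.0002, 0.0997]
contact_force: [0.4, -0.2, -1.4]
position: [0.5779, -0.0002, 0.0992]
contact_force: [-0.9, -0.3, 2.0]
```

Dropped, with the pins in the thread start (rim about 8 mm up). Now I'll turn it forward, coordinated with the 20 mm/turn lead.

```bash
python3 -m crank '[[[0,0,-0.001],[0,0,-0.03],1],[[0,0,-0.003],[0,0,-0.06],1],[[0,0,-0.0045],[0,0,-0.09],1],[[0,0,-0.006],[0,0,-0.12],1],[[0,0,-0.0075],[0,0,-0.15],1],[[0,0,-0.0075],[0,0,-0.15],1],[[0,0,-0.0075],[0,0,-0.15],1]]'; python3 -c "
from h import *
o=bot.observe();print(o['ft_torque'])"
```

```text
clock: 12.08
position: [0.5783, -0.0004, 0.0977]
tcp_rot: [0.001, 0.316, 0.949, 0.0]
contact_force: [-0.1, -1.3, 2.8]
finger_gap: 0.0126
finger_force: 60.3
[-0.11663933 -0.00646049 -0.08739615]
```

```bash
python3 -m crank '[[[0,0,-0.0015],[0,0,-0.03],1],[[0,0,-0.003],[0,0,-0.06],1],[[0,0,-0.0045],[0,0,-0.09],1],[[0,0,-0.006],[0,0,-0.12],1],[[0,0,-0.0075],[0,0,-0.15],1],[[0,0,-0.009],[0,0,-0.18],1],[[0,0,-0.01],[0,0,-0.2],1],[[0,0,-0.01],[0,0,-0.2],1],[[0,0,-0.01],[0,0,-0.2],1]]';  python3 -c "
from h import *
o=bot.observe();print(o['ft_torque'],o['joint_pos'])"
```

```text
clock: 12.83
position: [0.5782, -0.0002, 0.0957]
tcp_rot: [0.001, 0.593, 0.805, 0.0]
contact_force: [-0.1, 0.5, 3.0]
finger_gap: 0.0125
finger_force: 60.4
[-0.02449021 -0.02953661 -0.08220386] [-1.50069581e-01  3.56937423e-01  1.65236811e+00  1.09513690e-04
  1.13102347e+00 -4.50597355e-01]
```

```bash
python3 -m crank '[[[0,0,-0.0015],[0,0,-0.03],1],[[0,0,-0.003],[0,0,-0.06],1],[[0,0,-0.0045],[0,0,-0.09],1],[[0,0,-0.006],[0,0,-0.12],1],[[0,0,-0.0075],[0,0,-0.15],1],[[0,0,-0.009],[0,0,-0.18],1],[[0,0,-0.01],[0,0,-0.2],1],[[0,0,-0.01],[0,0,-0.2],1],[[0,0,-0.01],[0,0,-0.2],1]]';  python3 -c "
from h import *
o=bot.observe();print(o['ft_torque'])"
python3 -m crank '[[[0,0,-0.0015],[0,0,-0.03],1],[[0,0,-0.003],[0,0,-0.06],1],[[0,0,-0.0045],[0,0,-0.09],1],[[0,0,-0.0055],[0,0,-0.11],1],[[0,0,-0.0055],[0,0,-0.11],1],[[0,0,-0.0055],[0,0,-0.11],1]]';  python3 -c "
from h import *
o=bot.observe();print(o['ft_torque'])"
```

```text
clock: 13.58
position: [0.5778, -0.0001, 0.0937]
tcp_rot: [0.0, 0.813, 0.582, 0.0]
contact_force: [-1.5, 0.4, 5.9]
finger_gap: 0.0126
finger_force: 60.6
[ 0.11299291  0.2078577  -0.08374666]
clock: 14.08
position: [0.5777, 0.0002, 0.0925]
tcp_rot: [-0.0, 0.901, 0.434, 0.0]
contact_force: [-1.8, 0.3, 5.0]
finger_gap: 0.0129
finger_force: 60.7
[ 0.24427754  0.20330755 -0.02780734]
```

```bash
for i in 1 2 3; do python3 -m crank '[[[0,0,-0.0015],[0,0,-0.03],1],[[0,0,-0.003],[0,0,-0.06],1],[[0,0,-0.003],[0,0,-0.06],1],[[0,0,-0.003],[0,0,-0.06],1]]' | egrep 'pos|contact';  python3 -c "
from h import *
o=bot.observe();print(o['ft_torque'])"; done
```

```text
position: [0.5782, -0.0001, 0.092]
contact_force: [0.4, 0.1, 5.3]
[ 0.16787599  0.01232912 -0.12973947]
position: [0.5781, -0.0004, 0.0914]
contact_force: [-1.3, 0.7, 5.6]
[-0.05696928  0.06424245 -0.11857709]
position: [0.578, -0.0005, 0.0909]
contact_force: [-2.2, -0.5, 5.5]
[-0.05535061  0.25373191 -0.1515272 ]
```

```bash
for i in 1 2; do python3 -m crank '[[[0,0,-0.001],[0,0,-0.02],1],[[0,0,-0.0015],[0,0,-0.03],1],[[0,0,-0.0015],[0,0,-0.03],1],[[0,0,-0.0015],[0,0,-0.03],1]]' | egrep 'pos|contact|rot';  python3 -c "
from h import *
o=bot.observe();print(o['ft_torque'])"; done
python3 - <<'E'
from h import *
ims=[]
for n in('scene','side'):
    c=grab(n); E=np.asarray(c['extrinsics']); q=E[:3,:3].T@(np.array([.5777,-.0005,.065])-E[:3,3])
    u,v=int(q[0]/q[2]*c['fx']+c['cx']),int(q[1]/q[2]*c['fy']+c['cy']); s=32
    ims.append(cv2.resize(np.clip(c['color'][v-s:v+s,u-s:u+s].astype(float)*3,0,255).astype(np.uint8),(400,400),interpolation=cv2.INTER_CUBIC))
    W=pts(c); d=np.hypot(W[...,0]-.5787,W[...,1]+.001)
    m=(d<.024)&(W[...,2]<.0915)&(W[...,2]>.08); print(n,m.sum(),np.median(W[m][:,2]) if m.any() else '')
cv2.imwrite('pics/f1.png',np.hstack(ims))
E
```

```text
position: [0.578, -0.0005, 0.0908]
tcp_rot: [0.0, 0.993, 0.118, 0.0]
contact_force: [-1.0, -0.1, 7.2]
[-0.08110155  0.21263328  0.02183923]
position: [0.5781, -0.0005, 0.0906]
tcp_rot: [0.0, 0.997, 0.071, 0.0]
contact_force: [-2.0, -0.0, 7.5]
[-0.03970107  0.34874242  0.04234119]
scene 76 0.08545541477991675
side 71 0.08641320163631516
```

View pics/f1.png

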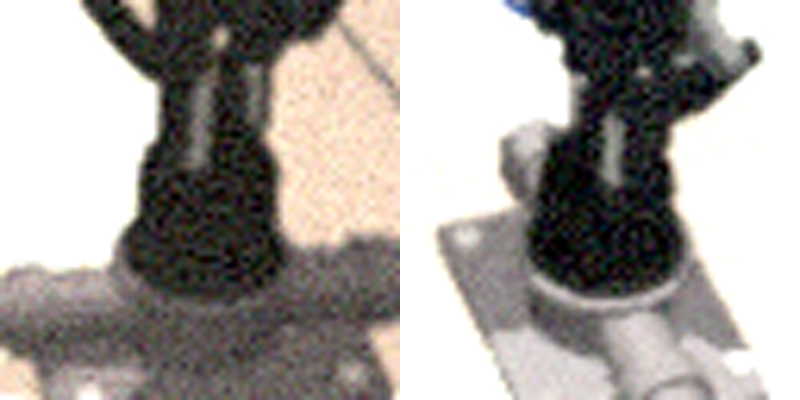

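The skirt now covers the gasket. The force is rising and the descent is slowing after 2.83 rad, at a height matching home. I'll let go, lift away and check.

```bash
python3 -m crank '[[[0,0,0.002],[0,0,0],0.8],[[0,0,0.002],[0,0,0],0.5],[[0,0,0.002],[0,0,0],0.2],[[0,0,0.002],[0,0,0],0],[[0,0,0.002],[0,0,0],0],[[0,0,0.002],[0,0,0],0],[[0,0,0.002],[0,0,0],0],[[0,0,0.002],[0,0,0],0]]'; python3 -m crank '[[[0,0,0.1],[0,0,0],0],[[0,0,0.3],[0,0,0],0],[[0,0,0.5],[0,0,0],0],[[0,0,0.5],[0,0,0],0],[[0.3,0,0.5],[0,0,0],0],[[0.3,0,0.5],[0,0,0],0],[[0.3,0,0.5],[0,0,0],0]]'
python3 - <<'E'
from h import *
c=grab('wrist');W=fpts(c);Z=W[...,2];E=c['extrinsics'];print(np.round(E,3).tolist())
d=np.hypot(W[...,0]-.578,W[...,1])
k=d<.03
print('px',k.sum())
t=W[k&(Z>.105)]; print('bar z',np.median(t[:,2]),cv2.minAreaRect((t[:,:2]*1e3).astype(np.float32)))
s=W[k&(Z>.08)&(Z<.095)&(d<.024)]; A=np.c_[s[:,:2]-[.578,0],np.ones(len(s))];print('top z',np.median(s[:,2]),np.linalg.lstsq(A,s[:,2],rcond=None)[0])
v,u=np.where(k&(Z>.105)); v,u=int(v.mean()),int(u.mean()); print(u,v)
v0,u0=max(0,v-70),max(0,u-70)
cv2.imwrite('pics/f2.png',cv2.resize(np.clip(c['color'][v0:v0+140,u0:u0+140].astype(float)*1.8,0,255).astype(np.uint8),None,fx=3,fy=3))
E
```

```text
clock: 16.52
position: [0.5775, -0.0002, 0.0898]
tcp_rot: [-0.0, 0.998, 0.07, -0.0]
contact_force: [0.2, 0.4, -0.3]
finger_gap: 0.0428
finger_force: 0.0
clock: 17.1
position: [0.6406, -0.0004, 0.1901]
tcp_rot: [0.0, 0.998, 0.07, 0.002]
contact_force: [-0.5, -0.4, 0.6]
finger_gap: 0.0427
finger_force: 0.0
[[0.142, -0.954, -0.265, 0.708], [-0.99, -0.137, -0.038, 0.009], [0.0, 0.268, -0.963, 0.332], [0.0, 0.0, 0.0, 1.0]]
px 3552
bar z 0.1111144621155665 ((576.4951171875, -0.5333433151245117), (52.28365707397461, 13.949605941772461), 7.951251983642578)
top z 0.08720024809387555 [-0.02971367 -0.00778345  0.08711396]
248 269
```

View pics/f2.png

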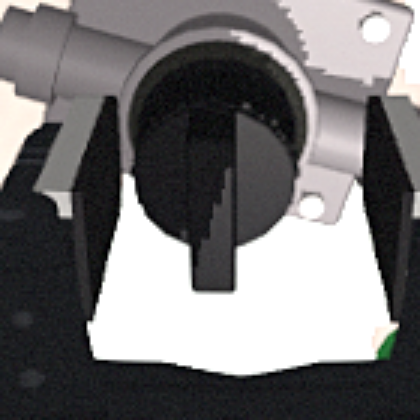

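The bar top reads 111.1 mm. Adding the roughly 0.6 mm the camera reads low, the rim is at about -0.3 mm on the gasket, so the cap is home, free of the gripper and level. I'll hand in.

```bash
python3 -c "
from cell import bot
print(bot.sign_off())"
```

```text
the job is handed in; nothing more can be done
None
```

The black cap nut is screwed home on the lint trap's gasket and released: turned backward about 33° to the thread drop, then forward about 2.8 rad, with forces under 10 N and about 17 s of the 72 s used; the job is handed in.

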